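# Put the kitchen scale away under the low shelf

## Task

The kitchen scale is in the way on the cover board: put it away under the low wooden shelf. Without lifting it, slide it until it is in front of the opening and square to it, then push it in between the side panels until no part of it sticks out in front of the shelf's side panels, and let go. Leave the things on and beside the shelf standing where they are.

Things in the scene. Friction and masses are not known exactly. Their poses are not given: they have to be found in the camera images.
- scale: flat grey kitchen scale, about 0.55 kg, 135 mm (own x) by 188 mm (own y) in plan, 35 mm high, corners rounded; its display end (-y) bows out. Its rim, 3 to 21 mm above the board, is what to push; its raised top lies 31 to 35 mm up. Too wide to grasp; slides on four small feet. Origin: centre of its underside. At the start x points into the shelf, within 0.25 rad of the shelf's x; z up.
- low_shelf: fixed low dark-wood shelf: top 240 mm wide (own y), 160 mm deep (x), 12 mm thick, on two 12 mm side panels; its front edge has a hand cut-out 180 mm wide, 25 mm deep. Opening 216 mm wide, 46 mm high, 152 mm deep to a back rail. Origin: centre of footprint, at the level the scale slides on (z = 0.018). x points inward, away from the robot; panel fronts at own x = -0.080; top face 58 mm up.
- cover_board: fixed light-wood board 440 mm (x) by 550 mm (y) lying over hob and drainer, on which scale and shelf stand. Origin: centre of its underside, at worktop level; its top is 18 mm above that.
- shelf_mouth (a point): the middle of the line between the front ends of the two side panels, at the level of the board's top; axes as the shelf's
- scale_nl (a point): point on the scale's near long edge, close to its corner, at own (-0.0675, +0.080), 12 mm above its underside
- scale_nr (a point): the same at own (-0.0675, -0.080)
- scale_fl (a point): the same on the far long edge, at own (+0.0675, +0.080)
- scale_fr (a point): the same at own (+0.0675, -0.080)
- mug: cream mug, 86 mm wide with its handle toward own -y, 88 mm high, standing on the rear half of the shelf; origin at its underside
- box: small card box 59 x 77 x 18 mm lying on the rear half of the shelf; origin at the centre of its underside
- jam_jar: jam jar 69 mm across, 99 mm high, standing beside the shelf; origin at the centre of its underside
- tin: small brown tea tin 60 x 78 x 61 mm standing at the other side of the shelf; origin at the centre of its underside
- tube: white tube 32 x 40 mm, 107 mm high, standing on its cap between mug and card box; origin at its underside

How it is judged:
At the end, for the whole second after the job is handed in: the scale lies flat and at rest on the board under the shelf, between the side panels, and neither of its long edges stands more than 6 mm out in front of the front ends of the shelf's side panels (x of each of scale_nl, scale_nr, scale_fl, scale_fr in the frame of shelf_mouth above -0.006 m and x of scale in the frame of low_shelf below 0.05 m and y of scale in the frame of low_shelf between -0.04 and 0.04 m and z of scale in the frame of low_shelf below 0.01 m and angle between scale's own z axis and vertical below 0.06 rad and linear speed of scale below 0.02 m/s); the robot touches nothing.
It fails at once if the scale is lifted off the board by more than 15 mm or tipped by more than 0.2 rad (z of scale in the frame of low_shelf above 0.015 m or angle between scale's own z axis and vertical above 0.2 rad).
It fails at once if a thing on or beside the shelf (mug, tube, card box, jar, tin) is shifted by more than 25 mm or tipped over (distance of any of mug, box, jam_jar, tin, tube from where it was at the start of the episode above 0.025 m or angle between any of mug, jam_jar, tin, tube's own z axis and vertical above 0.3 rad).
It also fails if it takes over 67 s, if anything falls off the work surface, if the arm or the gripper's body presses on something with over 40 N, if the wrist force passes 120 N, or if a joint passes its speed limit or range.

## Robot

A 7-joint arm with a two-finger parallel gripper is mounted at the origin on a cart in front of the work surface, level with it; the furniture and walls round the work are solid. World frame = base frame: x ahead of the robot, y to its left, z up, the work surface at z = 0. Lengths are in m, angles in rad, forces in N, time in s.
With the tool pointing down it reaches from about 0.4 to 0.85 m from the base axis. Payload 10.4 kg.
Tool frame: the origin (TCP) lies midway between the tips of the shut fingers; the grasp point (between the pads) lies 19 mm behind it; z points along the fingers, y is the line along which they close (so a half turn about z gives the same grasp; the last joint's range is limited). The gripper opens to 87 mm and grips with 3 to 60 N. Pads are 19 mm wide; open, the fingers measure 117 mm over their backs; the gripper's body (75 mm by 190 mm) begins 51 mm behind the grasp point.
Start: joints at [-1.159, 0.332, -0.065, 1.46, 0.022, 1.35, -0.088], TCP at [0.263, 0.567, 0.223] pointing down, gripper open.
Joint ranges: [-2.6, 2.6], [-0.5, 2.12], [-1.47, 1.34], [0.16, 2.42], [-1.27, 4.41], [0.06, 2.06], [-2.6, 2.6]. Speed limits (rad/s): [2.22, 2.22, 2.79, 2.79, 3.14, 3.14, 3.14].

## Interface

Orientations are given as a unit quaternion [x, y, z, w].
In Python, from bench import r gives the robot as it stands.
- The arm moves only by the tool arm_command, never from a script. Its arguments are lists of equal length, an entry for each row: "xyz": the shift along the world's x, y, z in m, a list of three; "rot": the turn, a rotation vector about the world's x, y, z in rad, a list of three. In form: {"xyz": [[tx, ty, tz], ...], "rot": [[ax, ay, az], ...]}. A call has 1 to 20 rows; each row is the pose to reach, as a shift and turn from the pose commanded when the call began; what a row does not reach only later rows make up. A row lasts 1/12 s, in which the tool goes at most 41.7 mm and 7.16 degrees, less where a joint would pass 70% of its speed; a pose out of reach is approached as far as the arm can. A call with a gripper value outside its range is refused whole. "grip" is the opening, from 0 (shut) to 1 (fully open), set as the call begins (left out, the last holds). The fingers move at their own pace and stop on an object; "squeeze" is the grip in N (left out, the last holds). Time passes only in rows, so rows that repeat a pose let the fingers close. It gives the time, the measured TCP pose, the force, the opening and the grip force at its end, in the units of the state.
- r.read_state(): the state, without advancing time (a new reading comes with each control period).
- r.camera(name): name is "scene" or "top" or "wrist"; returns the picture (420x560x3 uint8, red, green, blue); there is no depth.
- r.camera_model(name): a dict with "fx", "fy", "cx", "cy" (pixels), "T" (4x4, takes a point from camera to world coordinates). Camera axes: x right, y up, looking along -z (the intrinsics and any distortion apply to the point x, -y, -z); pixel columns grow to the right and rows downward; lengths in m; the calibration is good to about 2 mm. A picture is of the moment at which its call begins: read the wrist's pose just before it. camera_model takes no time and is no camera call; for the wrist camera it gives the pose at the moment of the call.
- r.close_job(): hands the job in; it is judged then, once.
Trained networks look in the newest picture that a camera, given by its name, has taken for a name from the list of things; names that differ only in an ending like _2 or _b are one class to them, and where a whole thing is asked for, a point or a joint stands for the part that bears it (a point fixed in the world has none). Each returns a list of dicts, best first, with "conf" (0 to 1); they miss things now and then, are a little off and sometimes report something else, mostly with a low value. They report only what shows in the picture. A call takes as long as a camera call.
- r.look_for(label, camera): "at" ([x, y, z] in m, in the coordinates of the camera as it stood for that picture, good to about 4 mm: the middle of the surface that is visible of it).
- r.spot_point(label, camera): "at" ([x, y, z] in m, in the coordinates of the camera as it stood for that picture, good to about 4 mm: a listed point, or the origin of a listed thing).
The state is a dict: "time": time; "joint_positions": joint angles; "joint_vel": joint speeds; "joint_torque": joint torques, N m; "ee_pos": TCP position; "eef_rot": TCP orientation; "ft_force": force on the tool from outside, world axes, zero at the start; "torque": the same for the moment, N m; "width": finger opening in m; "grip_force": force on a finger pad.
Only numpy, scipy, OpenCV 4.12 (cv2) and the standard library are available. Lean on these libraries where they do the work, as an engineer would, in place of code of your own. Each camera call takes 0.05 s, during which the arm holds its last target. There are 200 camera calls.

## Working session

There is one attempt and no reset: what is moved stays moved. The work goes in short steps, Python scripts to look and compute and a tool call to move; the robot and the scene stay as the last step left them, time stands still between calls to the robot, and variables do not carry over. Pictures are saved under pics/ and viewed, at most 10 in all, crops included, and the job is handed in when it is done.

Besides the shell and the picture viewer there is one more tool, called after "Call:" as name(argument=value, ...), one argument or row to a line, values as JSON. arm_command: Moves the arm, as the interface text tells. Its arguments: {"type":"object","properties":{"xyz":{"type":"array"},"rot":{"type":"array"},"grip":{"type":"number"},"squeeze":{"type":"number"}},"required":["xyz","rot"]}

```bash
mkdir -p pics; cat > h.py <<'E'
from bench import r
import numpy as np, cv2
def snap(cam,fn=None):
    T=np.array(r.camera_model(cam)["T"]); im=r.camera(cam)
    if fn: cv2.imwrite("pics/"+fn,cv2.cvtColor(im,cv2.COLOR_RGB2BGR))
    return T
def spot(l,cam,T,f=None):
    o=(f or r.spot_point)(l,cam)
    return [(np.round((T@np.r_[d["at"],1])[:3],4).tolist(),round(d["conf"],2)) for d in o[:2]]
E
python3 - <<'E'
from h import *
for c in ("top","scene"):
    T=snap(c,c+"0.png")
    for l in "scale scale_nl scale_nr scale_fl scale_fr low_shelf shelf_mouth mug box jam_jar tin tube cover_board".split(): print(c,l,spot(l,c,T))
s=r.read_state();print(s["time"],s["ee_pos"],s["eef_rot"],s["width"])
E
```

```text
top scale [([0.5622, 0.0421, 0.0196], 0.72), ([0.7585, -0.2018, 0.0166], 0.43)]
top scale_nl [([0.5165, 0.1346, 0.0317], 0.84), ([0.6051, -0.0522, 0.0361], 0.19)]
top scale_nr [([0.4752, -0.0221, 0.0289], 0.6)]
top scale_fl [([0.6454, 0.1005, 0.0264], 0.81)]
top scale_fr [([0.6062, -0.0524, 0.0328], 0.75)]
top low_shelf [([0.7402, -0.0323, 0.0189], 0.97)]
top shelf_mouth [([0.56, 0.0437, 0.0185], 0.64), ([0.7774, 0.1347, 0.021], 0.21)]
top mug [([0.7748, -0.1075, 0.0747], 0.78), ([0.7836, -0.0319, 0.0755], 0.74)]
top box [([0.7684, 0.0366, 0.0767], 0.56)]
top jam_jar [([0.7556, -0.205, 0.0172], 0.96)]
top tin [([0.7732, 0.1337, 0.022], 0.75), ([0.478, -0.0234, 0.0278], 0.74)]
top tube [([0.784, -0.0348, 0.0795], 0.72)]
top cover_board [([0.6049, -0.0406, -0.0012], 0.89)]
scene scale [([0.5599, 0.038, 0.018], 0.88), ([0.4812, -0.0217, 0.0281], 0.62)]
scene scale_nl [([0.5127, 0.134, 0.0308], 0.65)]
scene scale_nr []
scene scale_fl [([0.6443, 0.1045, 0.033], 0.97)]
scene scale_fr [([0.6085, -0.0536, 0.0334], 0.81)]
scene low_shelf [([0.7479, -0.0308, 0.0162], 0.8)]
scene shelf_mouth []
scene mug [([0.7685, -0.101, 0.0743], 0.84), ([0.7572, -0.1976, 0.0173], 0.19)]
scene box [([0.7715, 0.0413, 0.0792], 0.82)]
scene jam_jar [([0.7545, -0.1979, 0.0175], 0.57)]
scene tin [([0.7795, 0.1386, 0.0215], 0.84), ([0.7559, -0.1974, 0.0163], 0.66)]
scene tube [([0.7922, -0.0347, 0.0757], 0.68)]
scene cover_board [([0.7827, 0.1394, 0.0221], 0.7), ([0.6128, -0.0417, -0.0006], 0.58)]
1.4 [0.26323482 0.56687451 0.22256253] [ 2.15693339e-01  9.76461153e-01  3.09892366e-05 -1.12325016e-05] 0.08731468461727379
```

View pics/top0.png

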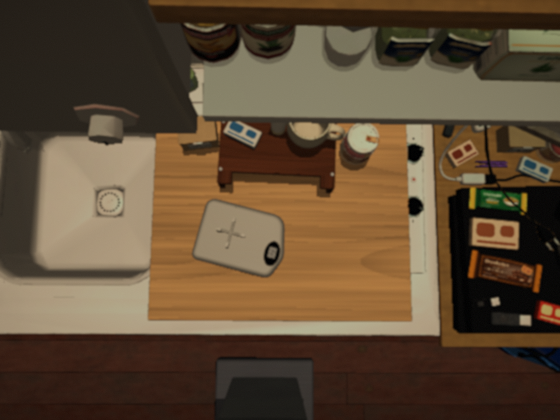

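View pics/scene0.png

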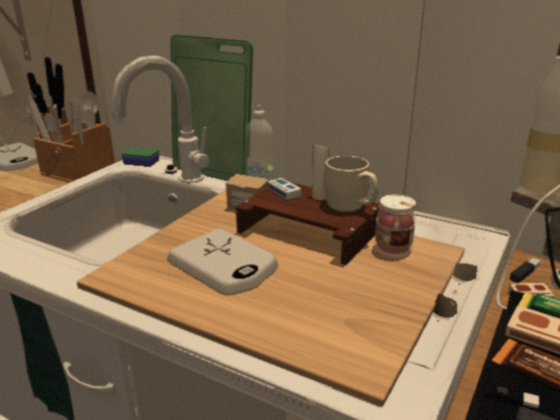

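```bash
python3 - <<'E'
from h import *
im=cv2.imread("pics/top0.png")
cv2.imwrite("pics/c0.png",cv2.resize(im[110:290,180:400],None,fx=3.3,fy=3.3,interpolation=cv2.INTER_CUBIC))
m=r.camera_model("top");print(m)
E
```

```text
{'fx': 472.63610387527063, 'fy': 472.63610387527063, 'cx': 282.01938762638014, 'cy': 206.1528935967335, 'T': array([[ 0.0068846 ,  0.99081923, -0.13501795,  0.49258753],
       [-0.99967429,  0.01013766,  0.02342077, -0.01943707],
       [ 0.02457452,  0.13481273,  0.99056631,  1.02111711],
       [ 0.        ,  0.        ,  0.        ,  1.        ]])}
```

View pics/c0.png

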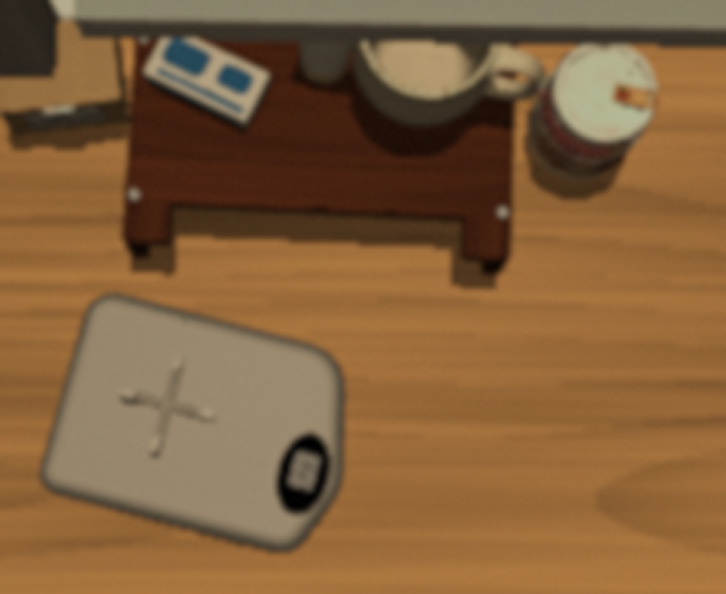

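```bash
cat >> h.py <<'E'
def bp(cam,u,v,z):
    m=r.camera_model(cam);T=np.array(m["T"]);d=T[:3,:3]@np.array([(u-m["cx"])/m["fx"],-(v-m["cy"])/m["fy"],-1]);o=T[:3,3]
    return o+d*(z-o[2])/d[2]
E
python3 - <<'E'
from h import *
def c(u,v,z): return bp("top",180+u/3.3,110+v/3.3,z)
for n,(a,b) in dict(front=((126,237),(507,260)),cut=((170,206),(462,218)),screw=((133,194),(502,212))).items():
    p,q=c(*a,.076),c(*b,.076); d=p-q; print(n,p.round(4),q.round(4),"len",np.hypot(*d[:2]).round(4),"yaw",np.arctan2(-d[0],d[1]).round(4),"mid",((p+q)/2).round(4))
for n,(a,b) in dict(near=((60,490),(270,547)),far=((125,297),(320,347))).items():
    p,q=c(*a,.036),c(*b,.036); d=p-q; print(n,p.round(4),q.round(4),"yaw",np.arctan2(-d[0],d[1]).round(4))
E
```

```text
front [0.6698 0.0879 0.076 ] [ 0.6581 -0.1466  0.076 ] len 0.2348 yaw -0.0499 mid [ 0.664  -0.0293  0.076 ]
cut [0.6896 0.0614 0.076 ] [ 0.6842 -0.1189  0.076 ] len 0.1804 yaw -0.0299 mid [ 0.6869 -0.0287  0.076 ]
screw [0.6968 0.0843 0.076 ] [ 0.6882 -0.1437  0.076 ] len 0.2282 yaw -0.0376 mid [ 0.6925 -0.0297  0.076 ]
near [0.5161 0.1296 0.036 ] [ 0.4817 -0.0021  0.036 ] yaw -0.2555
far [0.6385 0.0921 0.036 ] [ 0.6077 -0.0323  0.036 ] yaw -0.2429
```

Call:
arm_command(
  xyz=[
    [0.033,-0.039,-0.008],
    [0.066,-0.078,-0.016],
    [0.1,-0.118,-0.024],
    [0.133,-0.157,-0.032],
    [0.166,-0.196,-0.04],
    [0.2,-0.235,-0.048],
    [0.232,-0.274,-0.056],
    [0.266,-0.314,-0.064],
    [0.3,-0.353,-0.072],
    [0.332,-0.392,-0.08],
    [0.332,-0.392,-0.08],
    [0.332,-0.392,-0.08],
    [0.332,-0.392,-0.08],
    [0.332,-0.392,-0.08],
    [0.332,-0.392,-0.08],
    [0.332,-0.392,-0.08],
  ],
  rot=[
    [0,0,-0.1],
    [0,0,-0.2],
    [0,0,-0.3],
    [0,0,-0.4],
    [0,0,-0.5],
    [0,0,-0.6],
    [0,0,-0.7],
    [0,0,-0.8],
    [0,0,-0.9],
    [0,0,-1.0],
    [0,0,-1.1],
    [0,0,-1.2],
    [0,0,-1.3],
    [0,0,-1.381],
    [0,0,-1.381],
    [0,0,-1.381],
  ],
  grip=0.7,
)

```text
time: 2.73
ee_pos: [0.595, 0.1755, 0.1425]
eef_rot: [0.787, 0.617, -0.0, -0.0]
ft_force: [-0.5, 1.3, -0.6]
width: 0.0609
grip_force: 0.0
```

Call:
arm_command(
  xyz=[
    [0,0,-0.03],
    [0,0,-0.06],
    [0,0,-0.09],
    [0,0,-0.11],
    [0,0,-0.117],
    [0,0,-0.117],
    [0,0,-0.117],
  ],
  rot=[
    [0,0,0],
    [0,0,0],
    [0,0,0],
    [0,0,0],
    [0,0,0],
    [0,0,0],
    [0,0,0],
  ],
)

```text
time: 3.32
ee_pos: [0.5956, 0.1757, 0.0266]
eef_rot: [0.788, 0.616, 0.001, 0.0]
ft_force: [-0.3, -0.7, 0.9]
width: 0.061
grip_force: 0.0
```

```bash
python3 - <<'E'
from h import *
T=snap("wrist","w1.png")
for l in "scale scale_nl scale_fl scale_nr scale_fr".split(): print(l,spot(l,"wrist",T))
s=r.read_state();print(s["time"],s["ee_pos"],s["ft_force"],s["joint_positions"])
snap("scene","s1.png")
E
```

```text
scale []
scale_nl []
scale_fl []
scale_nr []
scale_fr []
3.6167 [0.5958159  0.17517146 0.02664236] [ 0.90776767 -0.18800974 -0.7843516 ] [-0.63154959  0.51349716  0.3482143   1.68735302 -0.20421585  0.97484613
 -0.45454986]
```

View pics/s1.png

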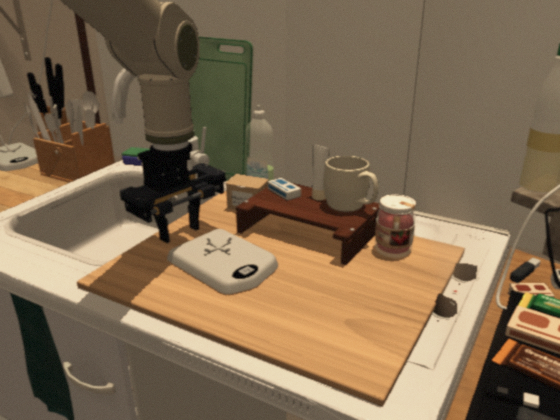

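Call:
arm_command(
  xyz=[
    [-0.003,-0.01,0],
    [-0.005,-0.02,0],
    [-0.007,-0.028,0],
    [-0.009,-0.034,0],
    [-0.011,-0.038,0],
    [-0.013,-0.043,0],
    [-0.014,-0.048,0],
    [-0.016,-0.053,0],
    [-0.018,-0.058,0],
    [-0.02,-0.063,0],
    [-0.022,-0.068,0],
    [-0.024,-0.073,0],
    [-0.026,-0.078,0],
    [-0.027,-0.081,0],
    [-0.028,-0.084,0],
    [-0.028,-0.084,0],
  ],
  rot=[
    [0,0,0],
    [0,0,0],
    [0,0,0],
    [0,0,0],
    [0,0,0.02],
    [0,0,0.045],
    [0,0,0.07],
    [0,0,0.095],
    [0,0,0.12],
    [0,0,0.145],
    [0,0,0.17],
    [0,0,0.19],
    [0,0,0.207],
    [0,0,0.207],
    [0,0,0.207],
    [0,0,0.207],
  ],
)

```text
time: 5.0
ee_pos: [0.567, 0.0903, 0.0256]
eef_rot: [0.721, 0.693, -0.0, -0.0]
ft_force: [-0.3, 1.7, 0.8]
width: 0.0609
grip_force: 0.9
```

```bash
python3 - <<'E'
from h import *
im=None
T=snap("top","t2.png")
for l in "scale scale_nl scale_fl scale_nr scale_fr".split(): print(l,spot(l,"top",T))
im=cv2.imread("pics/t2.png")
cv2.imwrite("pics/c2.png",cv2.resize(im[110:290,180:400],None,fx=3.3,fy=3.3,interpolation=cv2.INTER_CUBIC))
s=r.read_state();print(s["time"],s["ee_pos"],s["eef_rot"],s["ft_force"])
E
```

```text
scale [([0.5615, -0.0103, 0.0203], 0.9)]
scale_nl [([0.4979, 0.0735, 0.0301], 0.66)]
scale_fl [([0.6347, 0.0607, 0.0239], 0.6)]
scale_nr [([0.4883, -0.0877, 0.0288], 0.97), ([0.7708, -0.1063, 0.0803], 0.31)]
scale_fr [([0.6204, -0.0987, 0.0299], 0.94)]
5.3 [0.56727833 0.09068363 0.02550824] [ 7.20417423e-01  6.93540694e-01 -1.51402296e-04  1.41899206e-04] [-0.2318135   0.04843057  0.05656817]
```

View pics/c2.png

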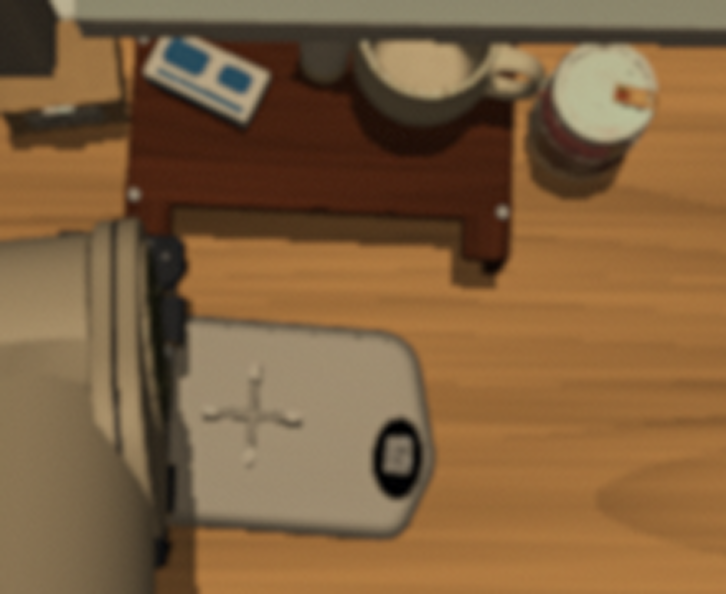

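Call:
arm_command(
  xyz=[
    [0,-0.005,0],
    [-0.001,-0.01,0],
    [-0.001,-0.014,0],
    [-0.001,-0.014,0],
    [0,0.005,0],
    [0,0.03,0],
    [0,0.04,0.02],
    [0,0.04,0.06],
    [0,0.04,0.08],
    [0,0.04,0.08],
  ],
  rot=[
    [0,0,0],
    [0,0,0],
    [0,0,0],
    [0,0,0],
    [0,0,0],
    [0,0,0],
    [0,0,0],
    [0,0,0],
    [0,0,0],
    [0,0,0],
  ],
)

```text
time: 6.13
ee_pos: [0.5702, 0.1306, 0.1106]
eef_rot: [0.721, 0.693, 0.003, 0.002]
ft_force: [0.2, 0.2, 0.3]
width: 0.0607
grip_force: 0.0
```

Call:
arm_command(
  xyz=[
    [-0.01,-0.012,0.02],
    [-0.02,-0.025,0.02],
    [-0.03,-0.038,0.02],
    [-0.04,-0.05,0.02],
    [-0.05,-0.063,0.02],
    [-0.06,-0.076,0.02],
    [-0.07,-0.09,0.02],
    [-0.08,-0.1,0.02],
    [-0.09,-0.115,0.02],
    [-0.1,-0.128,0.02],
    [-0.11,-0.14,0.02],
    [-0.117,-0.152,0.02],
    [-0.117,-0.152,0.02],
    [-0.117,-0.152,0.02],
    [-0.117,-0.152,0.02],
    [-0.117,-0.152,0.02],
  ],
  rot=[
    [0,0,0.11],
    [0,0,0.22],
    [0,0,0.33],
    [0,0,0.44],
    [0,0,0.55],
    [0,0,0.66],
    [0,0,0.77],
    [0,0,0.88],
    [0,0,0.99],
    [0,0,1.1],
    [0,0,1.21],
    [0,0,1.32],
    [0,0,1.43],
    [0,0,1.54],
    [0,0,1.571],
    [0,0,1.571],
  ],
  grip=1,
)

```text
time: 7.47
ee_pos: [0.4499, -0.022, 0.1252]
eef_rot: [0.019, 1.0, -0.0, -0.0]
ft_force: [0.7, 0.2, 0.1]
width: 0.087
grip_force: 0.0
```

```bash
python3 - <<'E'
from h import *
for c in ("top","scene"):
    T=snap(c,c+"3.png")
    for l in "scale scale_nl scale_fl scale_nr scale_fr low_shelf shelf_mouth".split(): print(c,l,spot(l,c,T))
im=cv2.imread("pics/top3.png")
cv2.imwrite("pics/c3.png",cv2.resize(im[110:290,180:400],None,fx=3.3,fy=3.3,interpolation=cv2.INTER_CUBIC))
s=r.read_state();print(s["time"],s["ee_pos"],s["eef_rot"],s["ft_force"],s["joint_positions"])
E
```

```text
top scale [([0.7817, -0.031, 0.0781], 0.71)]
top scale_nl [([0.4971, 0.0553, 0.0329], 0.74), ([0.7832, -0.0348, 0.0755], 0.71)]
top scale_fl [([0.6311, 0.0452, 0.022], 0.8), ([0.7671, 0.037, 0.0752], 0.5)]
top scale_nr [([0.4876, -0.1075, 0.0305], 0.82)]
top scale_fr [([0.6228, -0.1111, 0.0305], 0.67)]
top low_shelf [([0.737, -0.0307, 0.0189], 0.79)]
top shelf_mouth []
scene scale [([0.5612, -0.033, 0.0178], 0.88)]
scene scale_nl [([0.4939, 0.0573, 0.0281], 0.87)]
scene scale_fl [([0.7716, 0.0408, 0.079], 0.73), ([0.6322, 0.0499, 0.035], 0.55)]
scene scale_nr [([0.4898, -0.1063, 0.0294], 0.77)]
scene scale_fr [([0.625, -0.111, 0.036], 0.56)]
scene low_shelf [([0.7471, -0.031, 0.0175], 0.61)]
scene shelf_mouth [([0.5585, -0.0335, 0.0155], 0.53)]
8.2667 [ 0.45026855 -0.0211341   0.12557046] [ 1.89132329e-02  9.99821128e-01  3.29134690e-05 -2.79173860e-06] [ 0.40179213  0.71954896 -0.84554617] [-0.36447601  0.02094645  0.31562418  2.0380931  -0.00743239  1.08360006
  1.48753058]
```

View pics/c3.png

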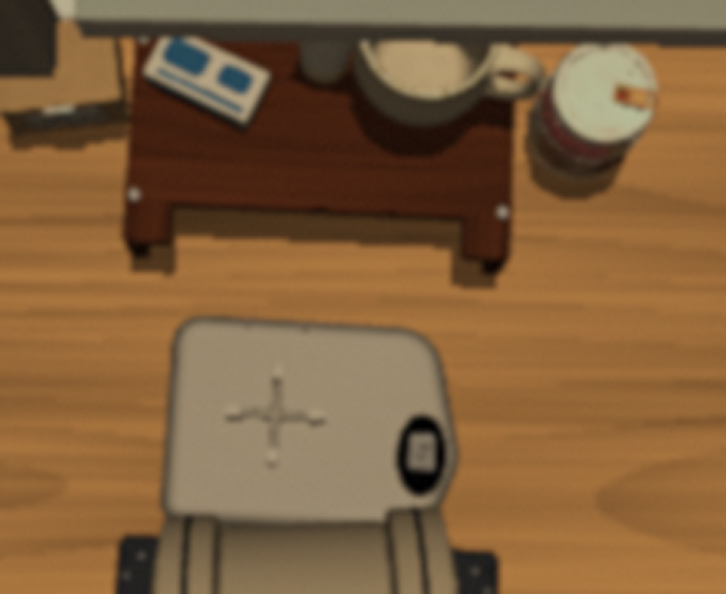

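Call:
arm_command(
  xyz=[
    [0,-0.003,-0.03],
    [0,-0.006,-0.06],
    [0,-0.007,-0.085],
    [0,-0.007,-0.097],
    [0,-0.007,-0.099],
    [0,-0.007,-0.099],
    [0.01,-0.007,-0.099],
    [0.02,-0.007,-0.099],
    [0.026,-0.007,-0.099],
    [0.032,-0.007,-0.099],
    [0.038,-0.007,-0.099],
    [0.044,-0.007,-0.099],
    [0.05,-0.007,-0.099],
    [0.056,-0.007,-0.099],
    [0.062,-0.007,-0.099],
    [0.068,-0.007,-0.099],
    [0.074,-0.008,-0.099],
    [0.078,-0.008,-0.099],
    [0.078,-0.008,-0.099],
  ],
  rot=[
    [0,0,0],
    [0,0,0],
    [0,0,0],
    [0,0,0],
    [0,0,0],
    [0,0,0],
    [0,0,0],
    [0,0,0],
    [0,0,0],
    [0,0,0],
    [0,0,0],
    [0,0,0],
    [0,0,0],
    [0,0,0],
    [0,0,0],
    [0,0,0],
    [0,0,0],
    [0,0,0],
    [0,0,0],
  ],
)

```text
time: 9.85
ee_pos: [0.5276, -0.0292, 0.0266]
eef_rot: [0.019, 1.0, 0.0, -0.002]
ft_force: [-8.6, 0.6, 9.3]
width: 0.0871
grip_force: 5.4
```

```bash
python3 - <<'E'
from h import *
for c in ("top","scene"):
    T=snap(c,c+"4.png")
    for l in "scale scale_nl scale_fl scale_nr scale_fr".split(): print(c,l,spot(l,c,T))
im=cv2.imread("pics/top4.png")
cv2.imwrite("pics/c4.png",cv2.resize(im[110:290,180:400],None,fx=3.3,fy=3.3,interpolation=cv2.INTER_CUBIC))
s=r.read_state();print(s["time"],s["ee_pos"],s["eef_rot"],s["ft_force"])
E
```

```text
top scale [([0.6036, -0.0262, 0.0194], 0.75)]
top scale_nl []
top scale_fl [([0.6739, 0.0452, 0.0254], 0.8)]
top scale_nr []
top scale_fr [([0.666, -0.1099, 0.0311], 0.77)]
scene scale [([0.6005, -0.0314, 0.0185], 0.77)]
scene scale_nl [([0.5362, 0.0554, 0.0332], 0.98)]
scene scale_fl []
scene scale_nr [([0.5361, -0.1092, 0.0327], 0.92)]
scene scale_fr [([0.6691, -0.1099, 0.0358], 0.71)]
10.45 [ 0.52754259 -0.02916919  0.02671021] [ 1.88632478e-02  9.99821411e-01  1.02984144e-04 -1.14617165e-03] [-6.78072829 -0.3425258   8.05284289]
```

View pics/c4.png

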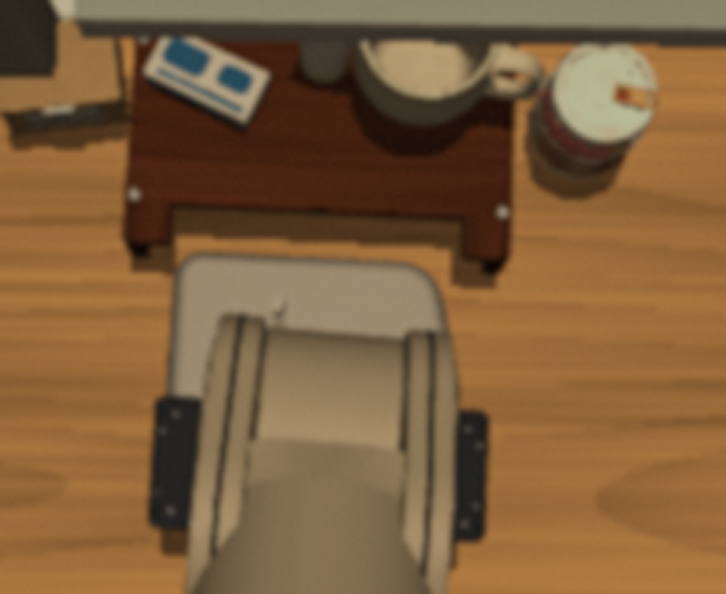

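Call:
arm_command(
  xyz=[
    [0.003,0,-0.002],
    [0.009,0,-0.002],
    [0.015,0,-0.002],
    [0.021,0,-0.002],
    [0.027,0,-0.002],
    [0.033,0,-0.002],
    [0.039,-0.001,-0.002],
    [0.045,-0.001,-0.002],
    [0.051,-0.001,-0.002],
    [0.057,-0.001,-0.002],
    [0.063,-0.001,-0.002],
    [0.069,-0.001,-0.002],
    [0.075,-0.002,-0.002],
    [0.081,-0.002,-0.002],
    [0.087,-0.002,-0.002],
    [0.093,-0.002,-0.002],
    [0.099,-0.002,-0.002],
    [0.105,-0.002,-0.002],
    [0.105,-0.002,-0.002],
  ],
  rot=[
    [0,0,0],
    [0,0,0],
    [0,0,0],
    [0,0,0],
    [0,0,0],
    [0,0,0],
    [0,0,0],
    [0,0,0],
    [0,0,0],
    [0,0,0],
    [0,0,0],
    [0,0,0],
    [0,0,0],
    [0,0,0],
    [0,0,0],
    [0,0,0],
    [0,0,0],
    [0,0,0],
    [0,0,0],
  ],
)

```text
time: 12.03
ee_pos: [0.632, -0.0314, 0.0261]
eef_rot: [0.019, 1.0, 0.0, -0.002]
ft_force: [-19.9, 1.1, 25.6]
width: 0.0873
grip_force: 14.3
```

```bash
python3 - <<'E'
from h import *
for c in ("top","scene"):
    T=snap(c,c+"5.png")
    for l in "scale scale_nl scale_fl scale_nr scale_fr".split(): print(c,l,spot(l,c,T))
s=r.read_state();print(s["time"],s["ee_pos"],s["eef_rot"],s["ft_force"],s["joint_positions"])
E
```

```text
top scale [([0.7769, 0.1323, 0.0177], 0.6)]
top scale_nl []
top scale_fl []
top scale_nr []
top scale_fr []
scene scale [([0.7043, -0.0333, 0.0168], 0.77)]
scene scale_nl [([0.6422, 0.0529, 0.0311], 0.91)]
scene scale_fl []
scene scale_nr [([0.6379, -0.1118, 0.0306], 0.94), ([0.6397, 0.0529, 0.0302], 0.55)]
scene scale_fr []
12.6333 [ 0.63187483 -0.03139272  0.02614668] [ 1.89002911e-02  9.99819657e-01  2.69855875e-04 -1.83271636e-03] [-17.65650345   0.70958532  23.8169879 ] [-0.25918658  0.5353748   0.30841119  1.64714997 -0.1867791   0.99179357
  1.64486098]
```

View pics/scene5.png

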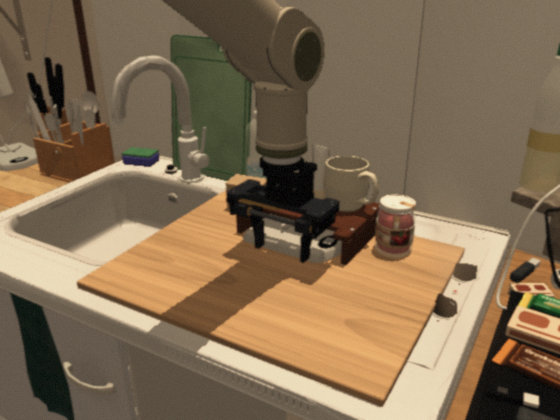

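Call:
arm_command(
  xyz=[
    [0,0,0.004],
    [0.004,0,0.005],
    [0.009,0,0.005],
    [0.014,-0.001,0.005],
    [0.019,-0.001,0.005],
    [0.024,-0.001,0.005],
    [0.028,-0.001,0.005],
    [0.028,-0.001,0.005],
  ],
  rot=[
    [0,0,0],
    [0,0,0],
    [0,0,0],
    [0,0,0],
    [0,0,0],
    [0,0,0],
    [0,0,0],
    [0,0,0],
  ],
)

```text
time: 13.3
ee_pos: [0.6616, -0.0321, 0.0293]
eef_rot: [0.019, 1.0, 0.0, -0.001]
ft_force: [-5.3, -0.8, 4.7]
width: 0.0868
grip_force: 3.3
```

```bash
python3 - <<'E'
from h import *
T=snap("scene","scene6.png")
for l in "scale scale_nl scale_nr low_shelf shelf_mouth mug tube box".split(): print(l,spot(l,"scene",T))
s=r.read_state();print(s["time"],s["ee_pos"],s["eef_rot"],s["ft_force"])
E
```

```text
scale [([0.7338, -0.0342, 0.0184], 0.61)]
scale_nl [([0.6694, 0.0524, 0.0344], 0.81)]
scale_nr [([0.6679, -0.109, 0.0314], 0.89), ([0.7708, -0.1072, 0.0771], 0.6)]
low_shelf [([0.7457, -0.0326, 0.016], 0.66)]
shelf_mouth []
mug [([0.7699, -0.1038, 0.0747], 0.69)]
tube []
box [([0.6663, -0.1125, 0.0316], 0.59)]
13.75 [ 0.66139741 -0.03211083  0.02951722] [1.88487888e-02 9.99822342e-01 2.08866546e-05 8.61440975e-05] [-3.03240201  0.91182144  1.39264314]
```

Call:
arm_command(
  xyz=[
    [-0.01,0,0],
    [-0.04,0,0],
    [-0.075,0,0.01],
    [-0.11,0,0.04],
    [-0.14,0,0.08],
    [-0.17,0,0.1],
    [-0.2,0,0.12],
    [-0.23,0,0.12],
    [-0.23,0,0.12],
  ],
  rot=[
    [0,0,0],
    [0,0,0],
    [0,0,0],
    [0,0,0],
    [0,0,0],
    [0,0,0],
    [0,0,0],
    [0,0,0],
    [0,0,0],
  ],
)

```text
time: 14.5
ee_pos: [0.4282, -0.0323, 0.1508]
eef_rot: [0.019, 1.0, 0.001, 0.001]
ft_force: [0.4, 0.4, -0.7]
width: 0.0869
grip_force: 0.0
```

```bash
python3 - <<'E'
from h import *
for c in ("top","scene"):
    T=snap(c,c+"7.png")
    for l in "scale scale_nl scale_nr low_shelf shelf_mouth".split(): print(c,l,spot(l,c,T))
a=cv2.imread("pics/top7.png")[150:215,200:350];b=cv2.imread("pics/scene7.png")[165:275,210:410]
a=cv2.resize(a,(700,303),interpolation=cv2.INTER_CUBIC);b=cv2.resize(b,(527,290),interpolation=cv2.INTER_CUBIC)
b=cv2.copyMakeBorder(b,0,0,0,700-527,cv2.BORDER_CONSTANT)
cv2.imwrite("pics/c7.png",np.vstack([a,b]))
s=r.read_state();print(s["time"],s["ee_pos"],s["ft_force"])
E
```

```text
top scale []
top scale_nl [([0.671, 0.053, 0.0326], 0.85)]
top scale_nr [([0.6646, -0.1092, 0.0293], 0.67)]
top low_shelf [([0.7378, -0.0322, 0.0193], 0.57)]
top shelf_mouth []
scene scale [([0.737, -0.0344, 0.019], 0.93), ([0.792, -0.0342, 0.0744], 0.63)]
scene scale_nl [([0.6724, 0.0499, 0.0306], 0.83)]
scene scale_nr [([0.6674, -0.1059, 0.031], 0.56)]
scene low_shelf [([0.7444, -0.0326, 0.0152], 0.86)]
scene shelf_mouth []
15.1 [ 0.43140585 -0.03218378  0.14934768] [ 0.18105917  0.09979329 -0.67399912]
```

View pics/c7.png

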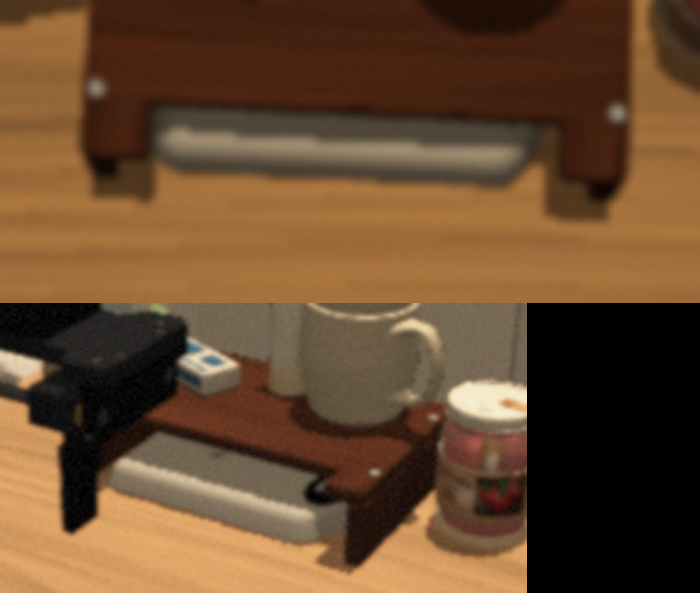

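```bash
python3 - <<'E'
from h import *
c=lambda u,v,z:bp("top",200+u/4.667,150+v/4.667,z).round(4)
print("panel bottoms",c(103,173,.018),c(605,200,.018)," tops",c(88,157,.076),c(625,181,.076))
print("scale near",c(190,172,.03),c(480,184,.03))
E
```

```text
panel bottoms [0.6694 0.0859 0.018 ] [ 0.6593 -0.1456  0.018 ]  tops [0.6661 0.0865 0.076 ] [ 0.6582 -0.1472  0.076 ]
scale near [0.6682 0.0452 0.03  ] [ 0.6641 -0.087   0.03  ]
```

```bash
python3 -c "
from bench import r
print(r.close_job())"
```

```text
the job is handed in; nothing more can be done
None
```

The scale is under the shelf, between the side panels, with its near edge measuring about 3 to 5 mm behind the panel fronts. The arm is clear of it, and I handed the job in at about 15 s of the 67 s allowed; no verdict came back.

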